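# Turn the parcel carousel to the pick-up pointer

### The arm

A 6-joint arm with a two-finger parallel gripper is mounted at the origin on the work surface. World frame = base frame: x ahead of the robot, y to its left, z up, the work surface at z = 0. Lengths are in mm, angles in rad, forces in N, time in s.
With the tool pointing down it reaches from about 275 to 1000 mm from the base axis. Payload 8.4 kg.
Tool frame: the origin (TCP) lies midway between the tips of the shut fingers; the grasp point (between the pads) lies r.grasp_offset behind it (r.grasp_offset is the distance from the TCP to the grasp point, in mm); z points along the fingers, y is the direction in which the jaws open and shut (so a half turn about z gives the same grasp; the last joint's range is limited). The gripper opens to 85 mm and grips with 20 to 120 N. Pads are 22 mm wide; open, the fingers measure 114 mm over their backs; the gripper's body (76 mm by 85 mm) begins 54 mm behind the grasp point. The pads swing forward as they close: fully open they stand 13 mm farther back than shut.
Start: joints at [-1.128, 0.353, 1.633, -0, 1.155, -0.002], TCP at [268.922, -564.188, 206.281] pointing down, gripper open.
Joint ranges: [-2.63, 2.63], [-0.92, 2.1], [0.06, 2.66], [-1.3, 4.44], [0, 2.69], [-3.02, 3.02]. Speed limits (rad/s): [2.22, 2.22, 2.79, 3.14, 3.14, 3.14].

### API

Orientations are given as [roll, pitch, yaw] about the fixed x, y, z axes, in that order (R = Rz(yaw) Ry(pitch) Rx(roll)).
In Python, from rig import r gives the robot as it stands.
- The arm moves only by the tool jog_arm, never from a script. Its argument "series" is a list that holds one entry, the list of rows, each a list of 7 numbers: the shift along the tool's x, y, z in cm, then the turn, a rotation vector about the tool's x, y, z in degrees, then the finger opening in cm, from 0 to 8.54. A call has 1 to 5 rows; each row is the pose to reach, as a shift and turn from the pose commanded when the call began, along the tool's axes at that moment; what a row does not reach only later rows make up. A row lasts 1/8 s, in which the tool goes at most 62.5 mm and 10.7 degrees, less where a joint would pass 70% of its speed; a pose out of reach is approached as far as the arm can. A call with a gripper value outside its range is refused whole. The fingers move at their own pace and stop on an object; "newtons" is the grip in N (left out, the last holds). Time passes only in rows, so rows that repeat a pose let the fingers close. It gives the time, the measured TCP pose, the force and the opening at its end, in the units of the state.
- r.sense(): the state, without advancing time (a new reading comes with each control period).
- r.grab_frame(name): name is "side" or "top"; returns the picture (384x512x3 uint8, red, green, blue); there is no depth.
- r.calibration(name): a dict with "mtx" (3x3 intrinsics, pixels), "dist" ([k1, k2, p1, p2, k3] as OpenCV has them; the pictures are not rectified), "origin" and "attitude" of the camera in the world. Camera axes: x right, y down, z forward; pixel columns grow to the right and rows downward; lengths in mm; the calibration is good to about 2 mm. A picture is of the moment at which its call begins. calibration takes no time and is no camera call.
- r.sign_off(): hands the job in, once; it reports no verdict.
The state is a dict: "clock": time; "qpos": joint angles; "qvel": joint speeds; "joint_efforts": joint torques, N m; "eef_pos": TCP position; "tcp_rot": TCP orientation; "contact_force": force on the tool from outside, world axes, zero at the start; "wrist_torque": the same for the moment, N m; "opening": opening from 0.0 (shut) to 1.0 (fully open).
Only numpy, scipy, OpenCV 4.12 (cv2) and the standard library are available. Lean on these libraries where they do the work, as an engineer would, in place of code of your own. Each camera call takes 0.05 s, during which the arm holds its last target.

### The job

On the parcel counter, turn the round turntable by pushing the steel posts on its rim with the fingertips, until the round drum-shaped parcel stands at the front, centred in line with the arrow-shaped pointer of the turntable's fixed foot. Do not touch, lift or upset any of the parcels standing on the turntable, do not grip the posts, and leave the things around it on the counter alone.

Things in the scene. Friction and masses are not known exactly. Their poses are not given: they have to be found in the camera images.
- carousel: fixed foot of the turntable, dark steel; origin on the counter on the turntable's upright axis. Its -x axis runs out along a flat bar, 26 mm wide and 10 high, to an arrow head 26 high with its tip 212 from the axis: the pointer, whose side is the front. It points at the robot, give or take 40 degrees. The platter hides all but its last 62 mm from above
- platter: plywood disc, 300 mm across, 18 thick, turns both ways (a full turn or more) about z; origin at the centre of its underside, 40 above the counter. Six upright steel posts, 12 thick, 50 high, stand on it 138 from the axis, at 30, 90, 150, 210, 270 and 330 degrees from its x axis towards y; their tops are 108 above the counter. 1 to 3 N on a post turns it; dry friction stops it with the push
- post0 (a point): top centre of the post at 30 degrees
- drum: the parcel wanted: a plain cardboard drum (upright cylinder), 60 mm in diameter, 62 high, standing loose on the platter with its axis about 68 from the turntable's axis; origin at the centre of its underside. It rides along with the platter
- carton_a: cardboard carton, 60 x 46 x 50 mm high, loose on the platter about 66 from the axis; origin at the centre of its underside
- carton_b: cardboard carton, 54 x 48 x 60 mm high, loose on the platter about 66 from the axis; origin at the centre of its underside
- carton_c: cardboard carton, 52 x 52 x 34 mm high, loose on the platter about 66 from the axis; origin at the centre of its underside. No parcel reaches farther than 103 from the axis
- parcel: bystander: cardboard parcel 130 x 100 x 75 mm high on the counter, at the robot's right of the turntable; origin at the centre of its underside
- tape_roll: bystander: roll of clear tape lying flat, 100 mm in diameter, 45 high, at the left of the turntable; origin at the centre of its underside
- cup: bystander: white cup, 76 mm in diameter, 95 high, at the left of the turntable; origin at the centre of its underside
Mind the look-alikes: they are no part of the job. What is shaped like the carton_a but black or purple is not meant.

How it is judged (in metres and radians):
On the way:
1. the fingers push the turntable (contact force between the fingers and platter above 0.3 N).
At the end, for the whole second after the job is handed in: The drum stands on the front side with its centre within 12 mm of the pointer's centre line; the turntable is at rest; all four parcels stand upright on the platter (within 0.1 rad), and the three things on the counter have moved less than 20 mm (y of drum in the frame of carousel between -0.012 and 0.012 m and x of drum in the frame of carousel below -0.045 m and angular speed of platter below 0.05 rad/s and angle between each of drum, carton_a, carton_b, carton_c's own z axis and vertical below 0.1 rad and horizontal distance between each of drum, carton_a, carton_b, carton_c and platter below 0.095 m and z of each of drum, carton_a, carton_b, carton_c in the frame of platter below 0.024 m and distance of each of parcel, tape_roll, cup from where it was at the start of the episode below 0.02 m); the robot touches nothing.
It fails at once if the robot touches a parcel on the turntable (contact force between any of the fingers, the arm and drum above 0.5 N or contact force between any of the fingers, the arm and carton_a above 0.5 N or contact force between any of the fingers, the arm and carton_b above 0.5 N or contact force between any of the fingers, the arm and carton_c above 0.5 N).
It fails at once if a parcel is lifted off, tipped over or thrown off the turntable (z of any of drum, carton_a, carton_b, carton_c in the frame of platter above 0.03 m or angle between any of drum, carton_a, carton_b, carton_c's own z axis and vertical above 0.3 rad or horizontal distance between any of drum, carton_a, carton_b, carton_c and platter above 0.105 m).
It fails at once if the turntable is gripped or pushed with more than 25 N (contact force between the fingers and platter above 25 N).
It fails at once if a thing on the counter is moved more than 20 mm (distance of any of parcel, tape_roll, cup from where it was at the start of the episode above 0.02 m).
It also fails if it takes over 51 s, if anything falls off the work surface, if the arm or the gripper's body presses on something with over 40 N, if the wrist force passes 120 N, or if a joint passes its speed limit or range.

## Working session

There is one attempt and no reset: what is moved stays moved. The work goes in short steps, Python scripts to look and compute and a tool call to move; the robot and the scene stay as the last step left them, time stands still between calls to the robot, and variables do not carry over. Pictures are saved under pics/ and viewed, and the job is handed in when it is done.

Besides the shell and the picture viewer there is one more tool, called after "Emit:" in YAML: its name, and indented under it one key for each argument. jog_arm: Moves the arm, as the interface text tells. Its arguments: {"type":"object","properties":{"series":{"type":"array","items":{"type":"array","items":{"type":"array","items":{"type":"number"}}}},"newtons":{"type":"number"}},"required":["series"]}

```bash
ls; mkdir -p pics
python3 - <<'E'
from rig import r
import cv2
print(r.sense()); print(r.grasp_offset)
for n in("top","side"):
    cv2.imwrite(f"pics/{n}0.png",r.grab_frame(n)[:,:,::-1]); print(r.calibration(n))
E
```

```text
pics
{'clock': 0.0, 'qpos': array([-1.12836135e+00,  3.53656224e-01,  1.63413903e+00,  2.64883231e-05,
        1.15520839e+00, -2.38540617e-03]), 'qvel': array([-0.00071038, -0.0002598 ,  0.00033118,  0.00206001,  0.00051689,
       -0.00090963]), 'joint_efforts': array([ 7.24816236e-04, -6.05255198e+01, -3.42067373e+01,  6.43444560e-05,
        9.42718587e-03,  2.41842957e-05]), 'eef_pos': array([ 268.72945075, -563.70432716,  205.55457417]), 'tcp_rot': array([-3.14018173e+00, -2.75841959e-05,  4.44809649e-01]), 'contact_force': array([ 1.04420831,  0.38897898, -0.18145838]), 'wrist_torque': array([ 0.04976442,  0.02883049, -0.015511  ]), 'opening': 1.0008574029137614}
18.700000000000003
{'mtx': array([[399.89767329,   0.        , 255.59718379],
       [  0.        , 399.89767329, 183.98663359],
       [  0.        ,   0.        ,   1.        ]]), 'dist': array([-0.09524856,  0.        ,  0.        ,  0.        ,  0.        ]), 'origin': array([ 456.08263469,   -1.41412401, 1317.34707925]), 'attitude': array([-3.08610107, -0.01797021, -1.55435098])}
{'mtx': array([[346.840913  ,   0.        , 253.7423995 ],
       [  0.        , 346.840913  , 189.99029646],
       [  0.        ,   0.        ,   1.        ]]), 'dist': array([-0.0138328,  0.       ,  0.       ,  0.       ,  0.       ]), 'origin': array([468.59458898, 835.68028849, 826.4754139 ]), 'attitude': array([-2.29533184e+00, -1.92172770e-03, -3.08143657e+00])}
```

View pics/top0.png

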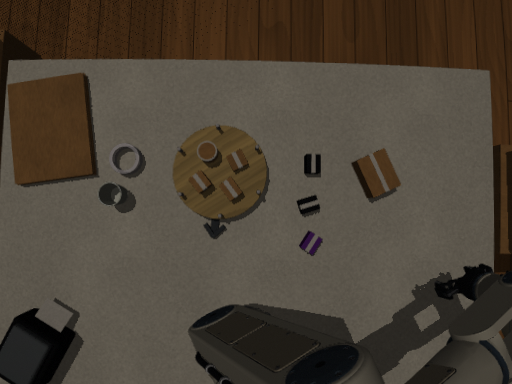

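View pics/side0.png

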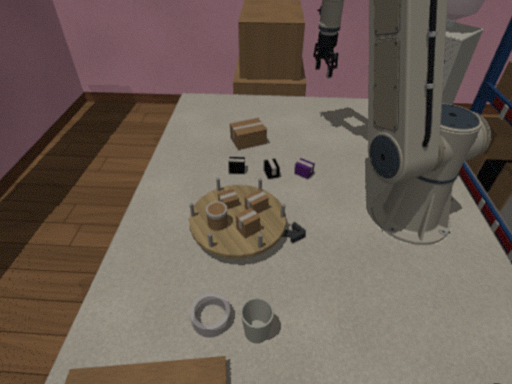

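Run:
```python
import cv2
im=cv2.imread("pics/top0.png")
cv2.imwrite("pics/top0z.png",cv2.resize(im[95:275,155:355],None,fx=3.3,fy=3.3,interpolation=cv2.INTER_CUBIC))
```

```text
(no output)
```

View pics/top0z.png

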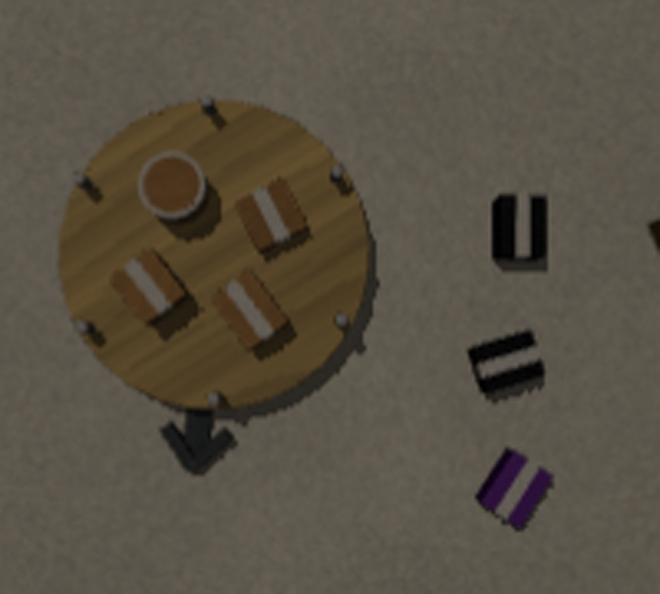

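The top view shows the drum at about (207,151), the platter centred near (221,172) and the pointer tip near (214,238). The six posts are visible.

```bash
cat > h.py <<'E'
import numpy as np,cv2
from scipy.spatial.transform import Rotation as R
from scipy.optimize import least_squares
def ray(c,uv,z):
    p=cv2.undistortPoints(np.array([[uv]],float),c["mtx"],c["dist"])[0,0]
    d=R.from_euler("xyz",c["attitude"]).as_matrix()@[p[0],p[1],1]
    o=c["origin"]; return (o+d*(z-o[2])/d[2])[:2]
def zz(u,v): return ((u+.5)/3.3-.5+155,(v+.5)/3.3-.5+95)
def circ(P,r=None):
    P=np.array(P)
    f=lambda q: np.hypot(*(P-q[:2]).T)-(q[2] if r is None else r)
    s=least_squares(f,[*P.mean(0),100]); return s.x,s.fun
E
python3 - <<'E'
from h import *
from rig import r
c=r.calibration("top")
posts=[(208,103),(337,173),(342,320),(214,398),(84,327),(80,180)]
P=[ray(c,zz(*p),108) for p in posts]; print(np.round(P))
q,f=circ(P,138); print("ctr posts",q,f)
# platter rim: colour segmentation
im=cv2.imread("pics/top0.png"); hsv=cv2.cvtColor(im,cv2.COLOR_BGR2HSV)
m=((hsv[...,1]>85)&(hsv[...,0]>8)&(hsv[...,0]<30)).astype(np.uint8)
m[:110]=0;m[235:]=0;m[:,:165]=0;m[:,280:]=0
m=cv2.morphologyEx(m,cv2.MORPH_CLOSE,np.ones((9,9)))
cs=max(cv2.findContours(m,0,cv2.CHAIN_APPROX_NONE)[0],key=cv2.contourArea)[:,0]
e=cv2.fitEllipse(cs);print(e)
Q=[ray(c,p,58) for p in cs]; q2,f2=circ(Q); print("rim",q2,np.abs(f2).max())
ctr=q[:2]
for p in P: d=p-ctr; print(np.hypot(*d),np.degrees(np.arctan2(d[1],d[0])))
D=ray(c,zz(172,185),120); d=D-ctr; print("drum",D,np.hypot(*d),np.degrees(np.arctan2(d[1],d[0])))
T=ray(c,zz(198,473),20);d=T-ctr; print("tip",T,np.hypot(*d),np.degrees(np.arctan2(d[1],d[0])))
for z in((163,432),(236,437)): print(ray(c,zz(*z),26))
E
```

```text
[[700.  97.]
 [636. -24.]
 [501. -31.]
 [427.  85.]
 [490. 206.]
 [626. 213.]]
ctr posts [563.44750236  91.23318754 100.        ] [-1.77040808 -1.84755383 -0.95324663 -1.71469196 -1.89620783 -0.91279202]
((219.5003662109375, 171.8309783935547), (93.03480529785156, 93.12943267822266), 57.88438415527344)
rim [563.96067781  91.8676292  147.37004574] 7.26615650667506
136.22959191950466 2.34893343866432
136.15244617223328 -57.6366395818167
137.04675337323795 -117.28527567518286
136.2853080442309 -177.48578842219177
136.1037921665508 122.62035930585492
137.08720797905562 63.0028062231832
drum [620.77437748 126.91611679] 67.52512162942472 31.900066390441413
tip [351.65265476 105.77882996] 212.2937426898253 176.07121074720914
[391.36975215 140.20638977]
[387.75989726  68.93962799]
```

```bash
cat > go.py <<'E'
import sys
from h import *
from rig import r
s=r.sense(); x,y,z,th=map(float,sys.argv[1:5])
M=R.from_euler("xyz",s["tcp_rot"])
T=R.from_euler("xyz",[180,0,th],degrees=True)
print("pos",s["eef_pos"].round(1),"rot",np.degrees(s["tcp_rot"]).round(1),"F",s["contact_force"].round(1),"t",s["clock"],s["qpos"].round(2))
print("cm",(M.inv().apply(np.array([x,y,z])-s["eef_pos"])/10).round(2),"deg",(M.inv()*T).as_rotvec(degrees=True).round(2))
E
python3 go.py 529.3 229.3 205 14
```

```text
pos [ 268.7 -563.8  205.6] rot [-179.9    0.    25.5] F [-0.1 -0.6  0.1] t 0.1 [-1.13  0.35  1.63 -0.    1.16 -0.  ]
cm [ 57.65 -60.37   0.14] deg [-7.000e-02  1.000e-02  1.149e+01]
```

Emit:
jog_arm:
  series:
    - [[57.65, -60.37, 0, 0, 0, 11.5, 0], [57.65, -60.37, 0, 0, 0, 11.5, 0], [57.65, -60.37, 0, 0, 0, 11.5, 0], [57.65, -60.37, 0, 0, 0, 11.5, 0], [57.65, -60.37, 0, 0, 0, 11.5, 0]]

```text
clock: 0.72
eef_pos: [366.6, -265.4, 206.2]
tcp_rot: [-3.142, -0.0, 0.244]
contact_force: [0.6, 0.5, -0.2]
opening: -0.0
```

```bash
python3 go.py 529.3 229.3 205 14
```

```text
pos [ 366.6 -265.4  206.2] rot [-180.   -0.   14.] F [ 0.6  0.5 -0.2] t 0.725 [-0.63  0.08  1.99  0.    1.08  0.7 ]
cm [ 27.71 -44.09   0.12] deg [-0.   -0.01 -0.05]
```

Emit:
jog_arm:
  series:
    - [[27.7, -44.1, 0, 0, 0, 0, 0], [27.7, -44.1, 0, 0, 0, 0, 0], [27.7, -44.1, 0, 0, 0, 0, 0], [27.7, -44.1, 0, 0, 0, 0, 0], [27.7, -44.1, 0, 0, 0, 0, 0]]

```text
clock: 1.35
eef_pos: [464.1, 31.7, 206.3]
tcp_rot: [3.141, -0.0, 0.244]
contact_force: [1.7, -0.5, 0.1]
opening: 0.0
```

```bash
python3 go.py 529.3 229.3 205 14
```

```text
pos [464.1  31.7 206.3] rot [180.  -0.  14.] F [ 1.7 -0.5  0.1] t 1.35 [ 0.07  0.1   1.96 -0.    1.08  1.39]
cm [ 11.11 -17.59   0.13] deg [ 0.01 -0.02 -0.  ]
```

Emit:
jog_arm:
  series:
    - [[11.1, -17.6, 0, 0, 0, 0, 0], [11.1, -17.6, 0, 0, 0, 0, 0], [11.1, -17.6, 0, 0, 0, 0, 0], [11.1, -17.6, 0, 0, 0, 0, 0], [11.1, -17.6, 0, 0, 0, 0, 0]]

```text
clock: 1.98
eef_pos: [528.8, 227.9, 205.7]
tcp_rot: [3.141, 0.001, 0.246]
contact_force: [0.1, 0.1, 0.0]
opening: -0.002
```

```bash
python3 go.py 529.3 229.3 80 14; python3 -c "
from rig import r
import cv2
for n in ('top','side'): cv2.imwrite('pics/'+n+'1.png',r.grab_frame(n)[:,:,::-1])"
```

```text
pos [528.8 227.9 205.7] rot [1.80e+02 1.00e-01 1.41e+01] F [0.1 0.1 0. ] t 1.975 [ 0.4   0.28  1.74 -0.    1.12  1.73]
cm [ 0.1  -0.13 12.57] deg [0.02 0.06 0.09]
```

View pics/side1.png

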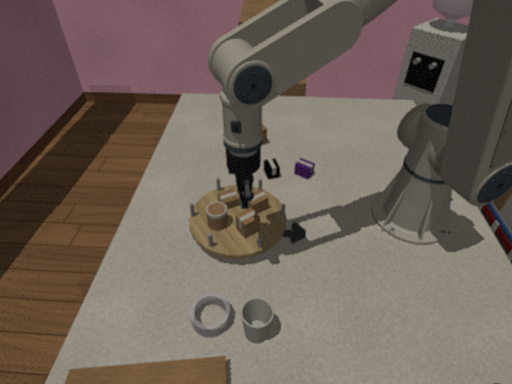

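The side view shows the shut fingertips near (246,207), well above the platter. I'll compare that with the projected TCP before going down.

Run:
```python
from h import *
from rig import r
for n in("side",):
    c=r.calibration(n); M=R.from_euler("xyz",c["attitude"]).as_matrix().T
    for p in ([528.8,227.9,205.7],[528.8,227.9,80],[490,206,108],[626,213,108]):
        print(p,cv2.projectPoints(np.array([p],float),cv2.Rodrigues(M)[0],-M@c["origin"],c["mtx"],c["dist"])[0].ravel())
```

```text
[528.8, 227.9, 205.7] [243.85814941 214.07484283]
[528.8, 227.9, 80] [244.63806956 246.24964397]
[490, 206, 108] [259.26989723 234.10398752]
[626, 213, 108] [209.49412124 233.70140948]
```

Emit:
jog_arm:
  series:
    - [[0.1, -0.15, 4, 0, 0, 0, 0], [0.1, -0.15, 8, 0, 0, 0, 0], [0.1, -0.15, 11, 0, 0, 0, 0], [0.1, -0.15, 12.6, 0, 0, 0, 0], [0.1, -0.15, 12.6, 0, 0, 0, 0]]

```text
clock: 2.7
eef_pos: [529.1, 227.8, 79.8]
tcp_rot: [3.141, 0.002, 0.243]
contact_force: [-0.3, -0.0, 0.6]
opening: 0.002
```

```bash
python3 go.py 529.3 229.3 80 14
cat > arc.py <<'E'
import sys
from h import *
from rig import r
# waypoints on the arc of given radius; args: end theta steps
C=np.array([563.7,91.5]); rad=float(sys.argv[1])
s=r.sense(); M=R.from_euler("xyz",s["tcp_rot"]); p=s["eef_pos"]
d=p[:2]-C; print("th",np.degrees(np.arctan2(d[1],d[0])).round(2),"r",np.hypot(*d).round(1),"z",p[2].round(1),"yaw",np.degrees(s["tcp_rot"][2]).round(2),"F",s["contact_force"].round(1),"t",s["clock"])
for a in map(float,sys.argv[2:]):
    t=np.radians(a); q=np.array([C[0]+rad*np.cos(t),C[1]+rad*np.sin(t),80])
    T=R.from_euler("xyz",[180,0,a-90],degrees=True)
    print(a,(M.inv().apply(q-p)/10).round(2),(M.inv()*T).as_rotvec(degrees=True).round(2))
E
python3 arc.py 142 107 110 113 116 119
```

```text
pos [529.1 227.8  79.8] rot [1.80e+02 1.00e-01 1.39e+01] F [-0.3 -0.   0.6] t 2.7 [ 0.4   0.43  1.84 -0.    0.87  1.73]
cm [ 0.06 -0.14 -0.02] deg [ 0.02  0.1  -0.08]
th 104.25 r 140.6 z 79.8 yaw 13.92 F [-0.3 -0.   0.6] t 2.7
107.0 [-0.68 -0.12 -0.02] [ 0.02  0.1  -3.08]
110.0 [-1.42 -0.06 -0.02] [ 0.02  0.1  -6.08]
113.0 [-2.16  0.04 -0.01] [ 0.01  0.1  -9.08]
116.0 [-2.89  0.17 -0.01] [ 1.000e-02  1.000e-01 -1.208e+01]
119.0 [-3.61  0.35 -0.01] [ 1.000e-02  1.000e-01 -1.508e+01]
```

Emit:
jog_arm:
  series:
    - [[-0.68, -0.12, 0, 0, 0, -3, 0], [-1.42, -0.06, 0, 0, 0, -6, 0], [-2.16, 0.04, 0, 0, 0, -9, 0], [-2.89, 0.17, 0, 0, 0, -12, 0], [-3.61, 0.35, 0, 0, 0, -15, 0]]

```text
clock: 3.32
eef_pos: [496.7, 217.1, 82.2]
tcp_rot: [3.141, -0.004, 0.507]
contact_force: [0.1, 1.6, 0.3]
opening: -0.0
```

```bash
python3 arc.py 142 122 125 128 131 134
```

```text
th 118.08 r 142.3 z 82.2 yaw 29.06 F [0.1 1.6 0.3] t 3.325
122.0 [-0.97  0.05  0.21] [ 0.02 -0.2  -2.94]
125.0 [-1.71  0.11  0.21] [ 0.03 -0.2  -5.94]
128.0 [-2.45  0.2   0.21] [ 0.03 -0.2  -8.94]
131.0 [-3.18  0.34  0.21] [  0.04  -0.2  -11.94]
134.0 [-3.91  0.51  0.2 ] [  0.04  -0.2  -14.94]
```

Emit:
jog_arm:
  series:
    - [[-0.87, 0.03, 0, 0, 0, -3.5, 0], [-1.86, 0.12, 0, 0, 0, -7.5, 0], [-2.83, 0.29, 0, 0, 0, -11.5, 0], [-3.8, 0.52, 0, 0, 0, -15.5, 0], [-4.74, 0.82, 0, 0, 0, -19.5, 0]]

```text
clock: 3.95
eef_pos: [459.1, 187.0, 82.1]
tcp_rot: [3.14, -0.003, 0.848]
contact_force: [0.3, 1.9, 1.2]
opening: 0.004
```

```bash
python3 arc.py 142 142 146 150 154 158; python3 -c "
from rig import r
import cv2
for n in ('top','side'): cv2.imwrite('pics/'+n+'2.png',r.grab_frame(n)[:,:,::-1])"
```

```text
th 137.61 r 141.6 z 82.1 yaw 48.6 F [0.3 1.9 1.2] t 3.95
142.0 [-1.09 -0.01  0.21] [ 0.08 -0.18 -3.41]
146.0 [-2.08  0.08  0.21] [ 0.08 -0.18 -7.41]
150.0 [-3.05  0.24  0.2 ] [  0.09  -0.18 -11.41]
154.0 [-4.02  0.47  0.2 ] [  0.1   -0.17 -15.41]
158.0 [-4.96  0.77  0.2 ] [  0.1   -0.17 -19.41]
```

View pics/side2.png

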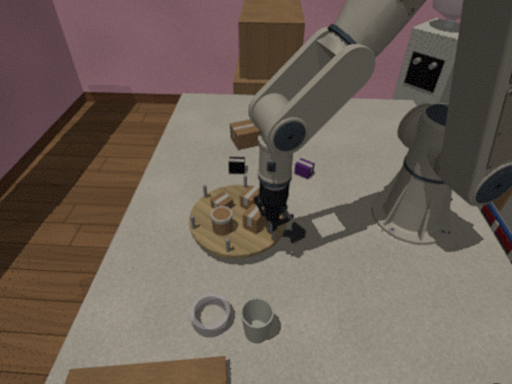

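View pics/top2.png

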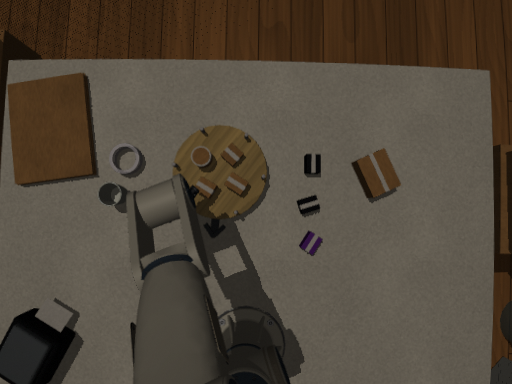

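Emit:
jog_arm:
  series:
    - [[-0.99, 0.03, 0, 0, 0, -4, 0], [-1.98, 0.14, 0, 0, 0, -8, 0], [-2.95, 0.31, 0, 0, 0, -12, 0], [-3.91, 0.55, 0, 0, 0, -16, 0], [-4.86, 0.86, 0, 0, 0, -20, 0]]

```text
clock: 4.68
eef_pos: [433.2, 144.9, 81.5]
tcp_rot: [3.14, -0.002, 1.195]
contact_force: [-1.5, 2.1, 2.3]
opening: -0.005
```

```bash
python3 arc.py 142
```

```text
th 157.75 r 141.0 z 81.5 yaw 68.49 F [-1.5  2.1  2.3] t 4.675
```

Emit:
jog_arm:
  series:
    - [[-0.99, 0.03, 0, 0, 0, -4, 0], [-1.98, 0.14, 0, 0, 0, -8, 0], [-2.95, 0.31, 0, 0, 0, -12, 0], [-3.91, 0.55, 0, 0, 0, -16, 0], [-4.86, 0.86, 0, 0, 0, -20, 0]]

```text
clock: 5.3
eef_pos: [423.1, 96.2, 81.3]
tcp_rot: [3.14, -0.001, 1.544]
contact_force: [-0.8, 1.1, 2.2]
opening: 0.0
```

```bash
python3 arc.py 142 200
```

```text
th 178.08 r 140.7 z 81.3 yaw 88.49 F [-0.8  1.1  2.2] t 5.3
200.0 [-5.31  0.86  0.13] [ 8.000e-02 -2.000e-02 -2.151e+01]
```

Emit:
jog_arm:
  series:
    - [[-0.99, 0.0, 0, 0, 0, -4, 0], [-1.98, 0.1, 0, 0, 0, -8, 0], [-2.95, 0.26, 0, 0, 0, -12, 0], [-3.91, 0.5, 0, 0, 0, -16, 0], [-4.86, 0.8, 0, 0, 0, -20, 0]]

```text
clock: 5.92
eef_pos: [430.1, 47.3, 81.3]
tcp_rot: [3.14, 0.0, 1.894]
contact_force: [-1.1, 0.7, 1.4]
opening: -0.0
```

```bash
python3 arc.py 142; python3 -c "
from rig import r
import cv2
for n in ('top','side'): cv2.imwrite('pics/'+n+'3.png',r.grab_frame(n)[:,:,::-1])"
```

```text
th -161.68 r 140.7 z 81.3 yaw 108.49 F [-1.1  0.7  1.4] t 5.925
```

View pics/side3.png

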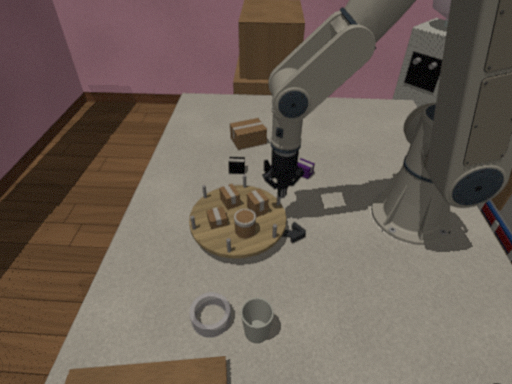

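The side view shows the drum carried round to (245,222), everything upright, and the post still ahead of the finger.

Emit:
jog_arm:
  series:
    - [[-0.99, 0.0, 0, 0, 0, -4, 0], [-1.98, 0.1, 0, 0, 0, -8, 0], [-2.95, 0.26, 0, 0, 0, -12, 0], [-3.91, 0.5, 0, 0, 0, -16, 0], [-4.86, 0.8, 0, 0, 0, -20, 0]]

```text
clock: 6.65
eef_pos: [452.7, 4.0, 80.9]
tcp_rot: [3.141, 0.0, 2.242]
contact_force: [-1.6, 0.8, 1.0]
opening: 0.002
```

```bash
python3 arc.py 142
```

```text
th -141.76 r 141.3 z 80.9 yaw 128.43 F [-1.6  0.8  1. ] t 6.65
```

Emit:
jog_arm:
  series:
    - [[-0.99, 0.03, 0, 0, 0, -4, 0], [-1.98, 0.14, 0, 0, 0, -8, 0], [-2.95, 0.31, 0, 0, 0, -12, 0], [-3.91, 0.55, 0, 0, 0, -16, 0], [-4.86, 0.86, 0, 0, 0, -20, 0]]

```text
clock: 7.28
eef_pos: [489.6, -28.6, 80.9]
tcp_rot: [3.141, 0.0, 2.591]
contact_force: [-1.4, 1.5, 1.8]
opening: 0.002
```

```bash
python3 arc.py 142 242 245 248 251; python3 -c "
from rig import r
import cv2
for n in ('top','side'): cv2.imwrite('pics/'+n+'4.png',r.grab_frame(n)[:,:,::-1])"
```

```text
th -121.66 r 141.2 z 80.9 yaw 148.43 F [-1.4  1.5  1.8] t 7.275
242.0 [-0.91 -0.06  0.09] [ 0.02  0.02 -3.57]
245.0 [-1.65  0.01  0.09] [ 0.02  0.02 -6.57]
248.0 [-2.38  0.11  0.09] [ 0.02  0.02 -9.57]
251.0 [-3.11  0.26  0.09] [  0.02   0.02 -12.57]
```

View pics/top4.png

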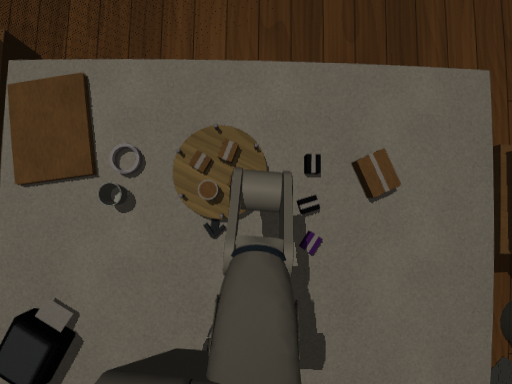

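View pics/side4.png

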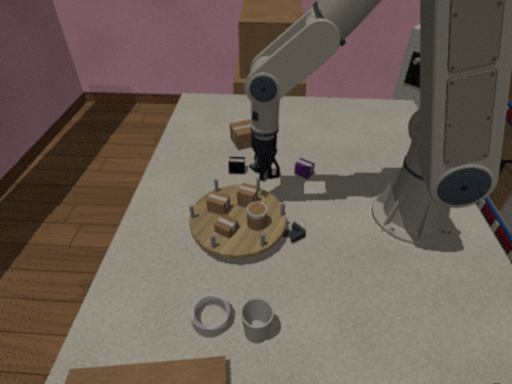

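The drum and posts are visible in the top view. I'll measure the angles still to go.

```bash
cat > meas.py <<'E'
import sys
from h import *
from rig import r
im=cv2.imread(sys.argv[1]); c=r.calibration("top"); M=R.from_euler("xyz",c["attitude"]).as_matrix().T
cv2.imwrite(sys.argv[2],cv2.resize(im[95:275,155:355],None,fx=3.3,fy=3.3,interpolation=cv2.INTER_CUBIC))
E
python3 meas.py pics/top4.png pics/top4z.png
```

```text
(no output)
```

View pics/top4z.png

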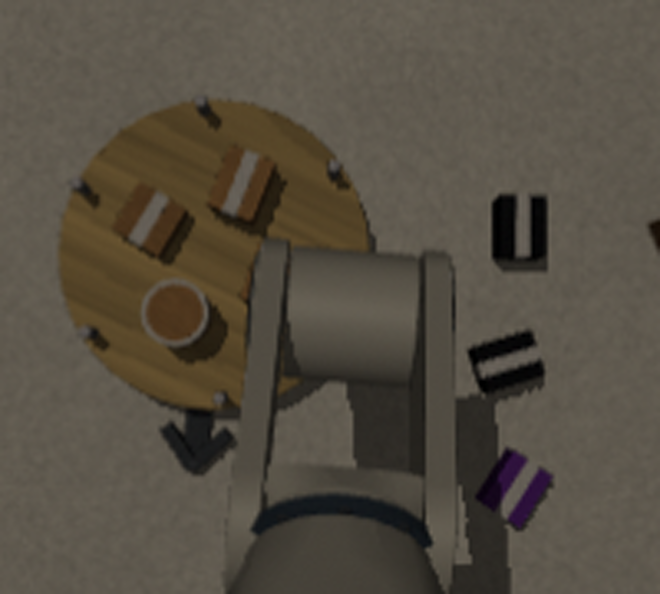

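```bash
cat > ang.py <<'E'
import sys
from h import *
from rig import r
c=r.calibration("top"); C=np.array([563.45,91.23])
def a(p,z):
    d=ray(c,zz(*p),z)-C; return np.hypot(*d).round(1),(np.degrees(np.arctan2(d[1],d[0]))%360).round(2)
v=list(map(float,sys.argv[1:]))
print("drum",a(v[:2],120))
for i in range(2,len(v),2): print("post",a(v[i:i+2],108))
E
python3 ang.py 175 313 203 101 334 166 77 185 85 334 220 398
```

```text
drum (np.float64(66.7), np.float64(153.14))
post (np.float64(138.3), np.float64(4.26))
post (np.float64(137.4), np.float64(305.29))
post (np.float64(137.4), np.float64(65.25))
post (np.float64(138.8), np.float64(125.09))
post (np.float64(136.5), np.float64(184.81))
```

The drum is at about 153.5° and the pointer at about 176°, so roughly 22° remains. I'll push 18° of it, then look.

Emit:
jog_arm:
  series:
    - [[-0.99, 0.03, 0, 0, 0, -4, 0], [-1.98, 0.14, 0, 0, 0, -8, 0], [-2.95, 0.31, 0, 0, 0, -12, 0], [-3.67, 0.48, 0, 0, 0, -15, 0], [-4.39, 0.7, 0, 0, 0, -18, 0]]

```text
clock: 8.0
eef_pos: [529.8, -45.5, 80.4]
tcp_rot: [-3.141, -0.001, 2.904]
contact_force: [-1.2, 0.0, 0.0]
opening: 0.001
```

```bash
python3 arc.py 142; python3 -c "
from rig import r
import cv2
for n in ('top','side'): cv2.imwrite('pics/'+n+'5.png',r.grab_frame(n)[:,:,::-1])"; python3 meas.py pics/top5.png pics/top5z.png
```

```text
th -103.9 r 141.2 z 80.4 yaw 166.37 F [-1.2  0.   0. ] t 8.0
```

View pics/top5z.png

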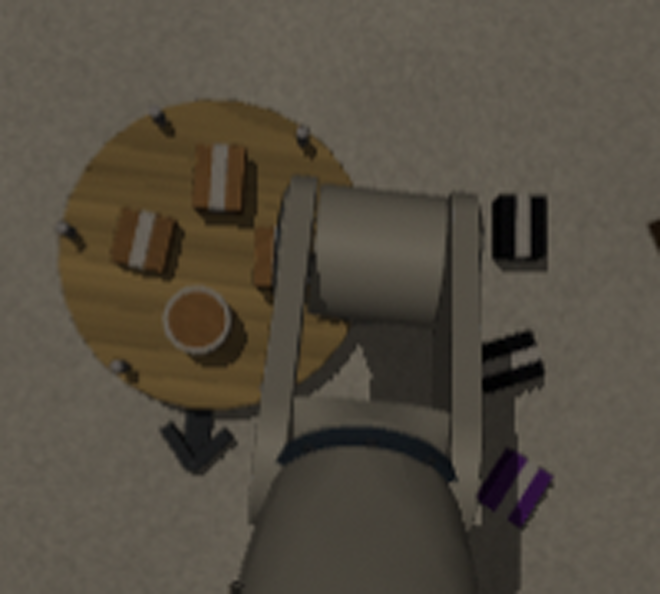

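```bash
python3 ang.py 197 320 159 117 303 131 64 229 118 367
```

```text
drum (np.float64(66.3), np.float64(171.29))
post (np.float64(132.3), np.float64(22.51))
post (np.float64(138.9), np.float64(323.36))
post (np.float64(136.6), np.float64(83.05))
post (np.float64(137.0), np.float64(142.99))
```

Emit:
jog_arm:
  series:
    - [[-0.5, 0.01, 0, 0, 0, -2, 0], [-0.9, 0.03, 0, 0, 0, -3.6, 0], [-1.15, 0.05, 0, 0, 0, -4.6, 0], [-1.15, 0.05, 0, 0, 0, -4.6, 0], [-1.15, 0.05, 0, 0, 0, -4.6, 0]]

```text
clock: 8.72
eef_pos: [541.5, -48.0, 80.3]
tcp_rot: [3.142, 0.0, 2.986]
contact_force: [0.3, -0.1, 0.8]
opening: -0.002
```

Emit:
jog_arm:
  series:
    - [[0.6, 0, 0, 0, 0, 0, 0], [1.5, 0, 0, 0, 0, 0, 0], [1.5, 0, -4, 0, 0, 0, 0], [1.5, 0, -10, 0, 0, 0, 0], [1.5, 0, -13, 0, 0, 0, 0]]

```text
clock: 9.35
eef_pos: [527.0, -45.7, 213.3]
tcp_rot: [3.141, 0.003, 2.986]
contact_force: [0.2, -0.7, 0.1]
opening: 0.003
```

```bash
python3 go.py 400 -300 220 167; python3 -c "
from rig import r
import cv2
for n in ('top','side'): cv2.imwrite('pics/'+n+'6.png',r.grab_frame(n)[:,:,::-1])"; python3 meas.py pics/top6.png pics/top6z.png
```

```text
pos [527.  -45.7 213.3] rot [180.    0.2 171.1] F [ 0.2 -0.7  0.1] t 9.35 [-0.09  0.19  1.83 -0.    1.11 -1.5 ]
cm [  8.6  -27.09  -0.71] deg [0.02 0.19 4.08]
```

View pics/top6z.png

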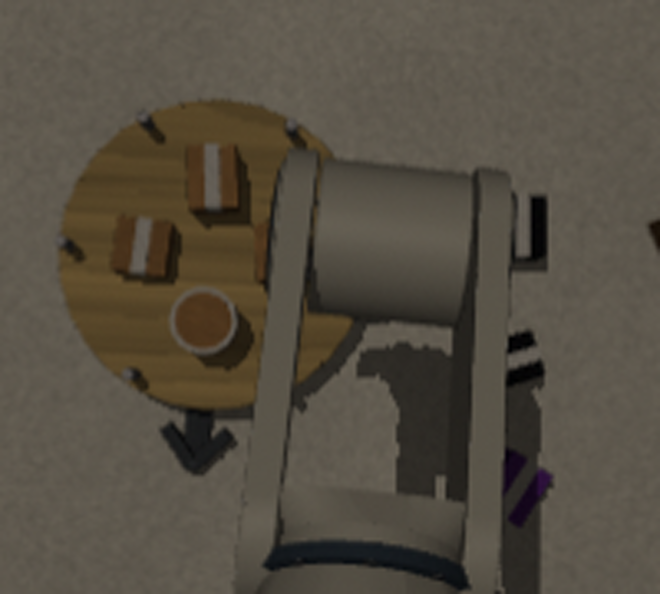

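Next I'll move the arm clear to the right and make an unobstructed final measurement.

Emit:
jog_arm:
  series:
    - [[8.6, -27, -1, 0, 0, 0, 0], [8.6, -27, -1, 0, 0, 0, 0], [8.6, -27, -1, 0, 0, 0, 0], [8.6, -27, -1, 0, 0, 0, 0], [8.6, -27, -1, 0, 0, 0, 0]]

```text
clock: 10.07
eef_pos: [397.4, -300.6, 219.2]
tcp_rot: [3.141, -0.002, 2.984]
contact_force: [0.1, 0.2, 1.3]
opening: -0.0
```

```bash
python3 -c "
from rig import r
import cv2
print(r.sense()['eef_pos'])
for n in ('top','side'): cv2.imwrite('pics/'+n+'7.png',r.grab_frame(n)[:,:,::-1])"; python3 meas.py pics/top7.png pics/top7z.png
```

```text
[ 397.37993574 -300.64540846  219.18126762]
```

View pics/top7z.png

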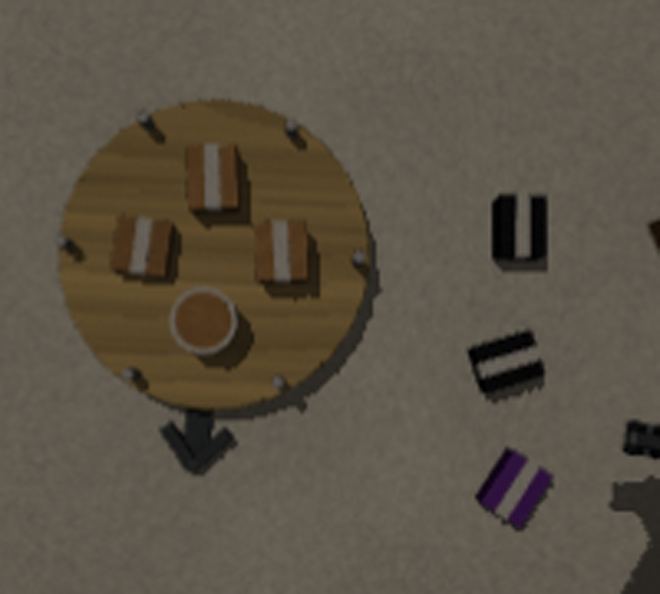

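View pics/side7.png

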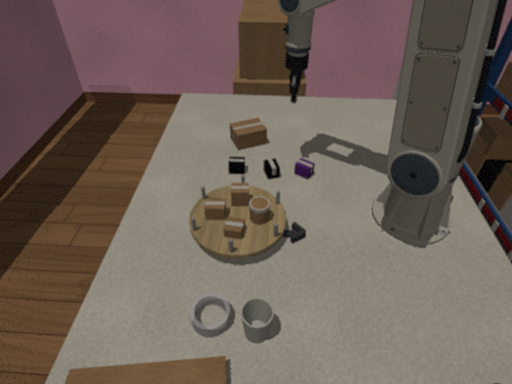

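```bash
python3 ang.py 203.5 320.5 145 117 293 126 64 242 130 374 279 381 359 256
python3 - <<'E'
from h import *
from rig import r
c=r.calibration("top");C=np.array([563.45,91.23])
D=ray(c,zz(203.5,320.5),120)
tip=ray(c,zz(198,474),20); w=[ray(c,zz(*p),26) for p in((163,432),(236,436))]
for P in (tip,(w[0]+w[1])/2):
    u=P-C; u/=np.hypot(*u); d=D-C; print(np.degrees(np.arctan2(u[1],u[0])),"off",u[0]*d[1]-u[1]*d[0])
# side-camera check
c=r.calibration("side"); M=R.from_euler("xyz",c["attitude"]).as_matrix().T
print(D, ray(c,(260,203),120), ray(c,(304,234),26),r.sense()["contact_force"])
E
```

```text
drum (np.float64(66.0), np.float64(176.41))
post (np.float64(137.6), np.float64(27.55))
post (np.float64(137.3), np.float64(327.61))
post (np.float64(135.3), np.float64(88.09))
post (np.float64(135.9), np.float64(148.32))
post (np.float64(136.2), np.float64(208.55))
post (np.float64(136.5), np.float64(268.46))
176.0934506332008 off 0.3634100969789271
175.59673914735473 off 0.9357481044872316
[497.55692503  95.36544991] [493.33082136  95.49721656] [356.37236996 125.34076945] [-0.44454957  1.12464419  0.22528831]
```

Run:
```python
from h import *
from rig import r
c=r.calibration("side"); M=R.from_euler("xyz",c["attitude"]).as_matrix().T
for p in ([351.7,105.8,26],[351.7,105.8,0],[391,140,26],[388,69,26],[497.5,95.4,120]):
    print(p,cv2.projectPoints(np.array([p],float),cv2.Rodrigues(M)[0],-M@c["origin"],c["mtx"],c["dist"])[0].ravel().round(1))
im=cv2.imread("pics/side7.png"); cv2.imwrite("pics/side7z.png",cv2.resize(im[180:260,180:320],None,fx=5.5,fy=5.5,interpolation=cv2.INTER_CUBIC))
```

```text
[351.7, 105.8, 26] [305.2 229.3]
[351.7, 105.8, 0] [304.4 234.9]
[391, 140, 26] [292.7 237.1]
[388, 69, 26] [293.1 220.1]
[497.5, 95.4, 120] [258.6 202.9]
```

View pics/side7z.png

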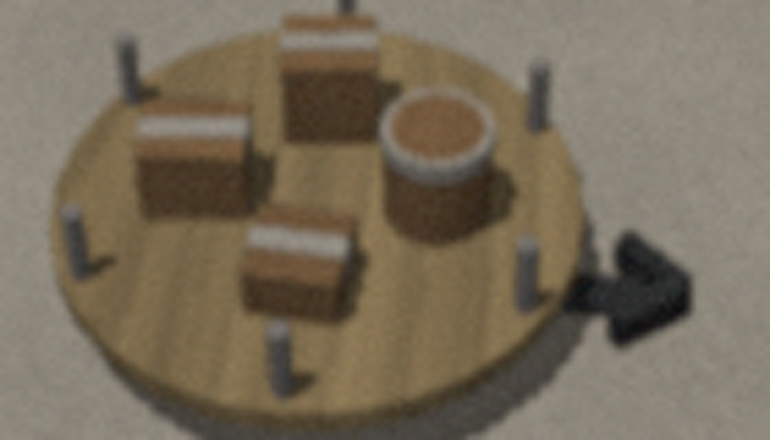

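The zoomed side view shows all four parcels upright. The arrow tip is near (305,232) and the drum top near (259,203), both matching the projections from the top camera.

```bash
python3 -c "
from rig import r
print(r.sense()['clock']); print(r.sign_off())"
```

```text
10.175
the job is handed in; nothing more can be done
None
```

The drum now stands at the front, lined up with the pointer, and the job is handed in at 10.2 s of the 51 s allowed. With the fingers shut, I pushed one rim post counter-clockwise through about 145°, then backed off, lifted and moved the arm clear to the right.

**Alignment:** the top camera puts the drum's centre 0.4 to 0.9 mm from the pointer's centre line, against the 12 mm limit. It is 66 mm out from the axis on the front side.

**Side camera:** it agrees on the drum's sideways position, with about 4 mm difference along x. A first reading of the arrow tip from this camera looked about 20 mm off in y. Projecting the top camera's tip point into the picture put it where the tip appears, so I put that down to taking the tip at the wrong height.

**Everything else:**
- All four parcels look upright in the last pictures.
- The cup, the tape roll and the brown parcel look unmoved. I judged that by eye and did not measure it.
- The wrist force readings after each move never went above about 4 N.

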